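# Seat a trimming chuck in a tabletop pottery wheel and hold it down

## Robot

A 6-joint arm with a two-finger parallel gripper is mounted at the origin on the work surface. World frame = base frame: x ahead of the robot, y to its left, z up, the work surface at z = 0. Lengths are in m, angles in degrees, forces in N, time in s.
With the tool pointing down it reaches from about 0.375 to 0.9 m from the base axis. Payload 3.1 kg.
Tool frame: the origin (TCP) lies at the centre of the arm's flange, where the gripper is bolted on; the fingertips stand 182 mm ahead of it and the grasp point (between the pads) lies bot.grip_point_offset ahead of it (bot.grip_point_offset is the distance from the TCP to the grasp point, in m); x points along the fingers, z is the direction in which the jaws open and shut, and the axes are right-handed (so a half turn about x gives the same grasp; the last joint's range is limited). The gripper opens to 87 mm and grips with 3 to 60 N. Pads are 19 mm wide; open, the fingers measure 117 mm over their backs; the gripper's body (75 mm by 190 mm) begins 51 mm behind the grasp point.
Start: joints at [-74.914, 30.224, 82.088, -0, 67.689, -10.227], TCP at [0.267, -0.565, 0.405] pointing down, gripper open.
Joint ranges: [-176.69, 176.69], [-43.24, 126.21], [12.49, 139.97], [-82, 262], [0, 151.66], [-163.58, 163.58]. Speed limits (degrees/s): [159.86, 159.86, 180, 180, 180, 180].

## Interface

Orientations are given as a 3x3 rotation matrix whose columns are the frame's x, y, z axes.
In Python, from rig import bot gives the robot as it stands.
- The arm moves only by the tool step_arm, never from a script. Its argument "motion" is a list that holds one entry, the list of rows, each a list of 7 numbers: the turn, a rotation vector about the world's x, y, z in degrees, then the shift along the world's x, y, z in mm, then the finger opening in mm, from 0 to 87. A call has 1 to 12 rows; each row is the pose to reach, as a shift and turn from the pose commanded when the call began; what a row does not reach only later rows make up. A row lasts 1/12 s, in which the tool goes at most 41.7 mm and 7.16 degrees, less where a joint would pass 70% of its speed; a pose out of reach is approached as far as the arm can. A call with a gripper value outside its range is refused whole. The fingers move at their own pace and stop on an object; the grip force is fixed at half the most. Time passes only in rows, so rows that repeat a pose let the fingers close. It gives the time, the measured TCP pose, the force and the opening at its end, in the units of the state.
- bot.read_state(): the state, without advancing time (a new reading comes with each control period).
- bot.capture(name): name is "scene" or "top"; returns a dict with "frame" (420x560x3 uint8, red, green, blue), "range_z" (420x560 float32, m along the optical axis (not along the pixel's ray), 0 where there is no reading), "fx", "fy", "cx", "cy" (pixels), "cam_to_world" (4x4, takes a point from camera to world coordinates). Camera axes: x right, y down, z forward; pixel columns grow to the right and rows downward; lengths in m; the calibration is good to about 2 mm. A picture is of the moment at which its call begins.
- bot.hand_in(): hands the job in, once; it reports no verdict.
The state is a dict: "time_s": time; "joint_positions": joint angles; "qvel": joint speeds; "tau": joint torques, N m; "position": TCP position; "tcp_rot": TCP orientation; "force": force on the tool from outside, world axes, zero at the start; "moment": the same for the moment, N m; "opening": opening from 0.0 (shut) to 1.0 (fully open).
Only numpy, scipy, OpenCV 4.12 (cv2) and the standard library are available. Lean on these libraries where they do the work, as an engineer would, in place of code of your own. Each camera call takes 0.05 s, during which the arm holds its last target.

## Task

Get the little pottery wheel ready for trimming: take the blue dust cap off its spindle and leave it standing the right way up, wholly on the round cork coaster. Then take the terracotta trimming chuck out of its wooden rest, turn it so the cross-shaped stem meshes with the cross socket in the spindle, and push it fully home against the spring until its flange sits on the spindle. The spring pushes it back out if you let go, so finish while still holding it pressed down (somebody else then does up the locking screw), and do not disturb the crockery and tools around.

Things in the scene. Friction and masses are not known exactly. Their poses are not given: they have to be found in the camera images.
- socket (a point): Centre of the cross-shaped socket mouth in the flat top of the wheel's aluminium spindle (62 mm across, top 85 mm above the table), under the cap at the start. z up. Two crossing slots along this frame's x and y: each 10.5 mm wide, 34 mm long, 24 mm deep, edges bevelled 2 mm; black marks on the spindle's top point along them. The spindle turns about z only against 0.3 N m friction.
- wheel: Small tabletop pottery wheel, fixed: white housing 170 x 160 mm, 55 mm tall, on it a round grey splash pan 166 mm across with its rim 75 mm above the table; the spindle stands in the middle of the pan. Origin: centre of its underside.
- pin (a joint): Depth of the brass spring pin in the middle of the socket, in m: 0 = up (pin top 12 mm below the socket mouth), 0.010 = pressed down by the fully seated chuck. The spring needs 5 N to start and 10 N at 0.010, far more than the chuck's weight. Stop at 0.0125.
- cap_knob (a point): Centre of the knob of the blue plastic dust cap (70 g). Knob: upright cylinder 24 mm across, 42 mm tall, centre 41 mm above the cap's lower edge. Cap: 73 mm across, hollow skirt 16 mm deep with 3 mm play around the spindle. z up. Starts on the spindle; lift it over 20 mm to clear.
- cork_top (a point): Centre of the upper face of a round cork coaster fixed to the table, 100 mm across, 6 mm thick: the place for the dust cap.
- chuck_grip (a point): Middle of the chuck's terracotta grip body, an upright cylinder 40 mm across, 48 mm tall (24 mm each way). Under it a dark flange 56 mm across, 8 mm thick, then a plus-shaped stem 22 mm long: two ribs 30 mm long, 8 mm wide along this frame's x and y, last 3 mm tapered. z up. 240 g. White marks on top and flange point along the ribs. A quarter turn fits the same. Starts in the rest, turned at random.
- chuck_seat (a point): Centre of the lower face of the chuck's flange (the seating face), 32 mm below chuck_grip, same axes. Meets the spindle's top when the chuck is home; 22 mm above the lower end of the stem.
- rest: Wooden block 90 x 90 x 30 mm, fixed to the table, with a round 37 mm hole through its middle, in which the chuck's stem hangs, the flange lying on the block (the stem reaches 22 mm down: lift it more than that to clear). Origin: centre of its underside.
- mug: Bystander, not to be disturbed: blue glazed mug, 72 mm across, 80 mm tall, handle on one side. Origin under it.
- jar: Bystander, not to be disturbed: green glass jar with black lid, 60 mm across, 75 mm tall. Origin under it.
- bowl: Bystander, not to be disturbed: small terracotta bowl, 100 mm across, 45 mm tall. Origin under it.
- cup: Bystander, not to be disturbed: pale bisque cup, 64 mm across, 70 mm tall. Origin under it.
- spatula: Bystander, not to be disturbed: spatula with wooden handle, lying flat. Origin under it.
- brush: Bystander, not to be disturbed: brush with dark handle, lying flat. Origin under it.
Not all that is in view belongs to the job. There is more than one size of the part that bears cork_top; the job needs the middle-sized.

How it is judged (in metres and radians):
On the way, in this order (a step that is already met when the one before it is completed fails the run):
1. the dust cap stands on the cork coaster, let go (horizontal distance between cap_knob and cork_top below 0.018 m and z of cap_knob in the frame of cork_top below 0.046 m and angle between cap_knob's own z axis and vertical below 0.1 rad and contact force between cap and the fingers below 0.1 N and linear speed of cap below 0.02 m/s), for 0.2 s.
2. the chuck's stem has meshed with the socket ((angle between the x axis of chuck_seat and the x axis of socket, either way round below 0.15 rad or angle between the x axis of chuck_seat and the y axis of socket, either way round below 0.15 rad) and horizontal distance between chuck_seat and socket below 0.004 m and angle between chuck_seat's own z axis and vertical below 0.08 rad and z of chuck_seat in the frame of socket below 0.014 m), for 0.1 s.
At the end, for the whole second after the job is handed in: The cap stands upright, released, on the cork (centres within 18 mm). The chuck is meshed with the socket, upright and fully home (flange within 2 mm of the spindle top, spring pin pressed more than 8 mm), and the fingers still hold it down with more than 3 N of contact (horizontal distance between cap_knob and cork_top below 0.018 m and z of cap_knob in the frame of cork_top below 0.046 m and angle between cap_knob's own z axis and vertical below 0.1 rad and (angle between the x axis of chuck_seat and the x axis of socket, either way round below 0.15 rad or angle between the x axis of chuck_seat and the y axis of socket, either way round below 0.15 rad) and horizontal distance between chuck_seat and socket below 0.004 m and angle between chuck_seat's own z axis and vertical below 0.08 rad and contact force between cap and the fingers below 0.1 N and value of joint pin above 0.008 m and z of chuck_seat in the frame of socket below 0.002 m and contact force between chuck and the fingers above 3 N); the arm keeps its last pose, push and grip.
It fails at once if a bystander is pushed more than 30 mm (distance of any of mug, jar, bowl, cup, spatula, brush from where it was at the start of the episode above 0.03 m).
It fails at once if a mug, jar, bowl or cup is tipped over (angle between any of mug, jar, bowl, cup's own z axis and vertical above 0.5 rad).
It also fails if it takes over 58 s, if anything falls off the work surface, if the arm or the gripper's body presses on something with over 40 N, if the wrist force passes 120 N, or if a joint passes its speed limit or range.

## Working session

There is one attempt and no reset: what is moved stays moved. The work goes in short steps, Python scripts to look and compute and a tool call to move; the robot and the scene stay as the last step left them, time stands still between calls to the robot, and variables do not carry over. Pictures are saved under pics/ and viewed, and the job is handed in when it is done.

Besides the shell and the picture viewer there is one more tool, called after "Emit:" by a JSON object that holds its "fn" and its "kwargs", one argument or row to a line. step_arm: Moves the arm, as the interface text tells. Its arguments: {"type":"object","properties":{"motion":{"type":"array"}},"required":["motion"]}

```bash
ls; mkdir -p pics; cat > h.py <<'E'
import numpy as np, cv2
from rig import bot
def snap(n,f):
    c=bot.capture(n); cv2.imwrite(f,c["frame"][:,:,::-1]); np.savez(f.replace('.png','.npz'),**c); return c
def ray(c,u,v):
    M=np.array(c["cam_to_world"]); d=M[:3,:3]@np.array([(u-c["cx"])/c["fx"],(v-c["cy"])/c["fy"],1.]); return M[:3,3],d
def onz(c,u,v,z):
    o,d=ray(c,u,v); return o+d*(z-o[2])/d[2]
def pts(c):
    Z=c["range_z"]; v,u=np.mgrid[:Z.shape[0],:Z.shape[1]]
    P=np.stack([(u-c["cx"])/c["fx"]*Z,(v-c["cy"])/c["fy"]*Z,Z],-1); M=np.array(c["cam_to_world"])
    return P@M[:3,:3].T+M[:3,3]
E
python3 - <<'E'
from h import *
for n in("scene","top"):
    c=snap(n,f"pics/{n}0.png"); print(n,c["fx"],c["cx"],c["cy"],np.round(c["cam_to_world"],3).tolist())
print(bot.read_state(),bot.grip_point_offset)
E
```

```text
pics
scene 381.84386620691794 282.095890557011 204.68881259253726 [[0.74, 0.401, -0.54, 1.224], [0.673, -0.463, 0.577, -0.761], [-0.019, -0.79, -0.613, 0.892], [0.0, 0.0, 0.0, 1.0]]
top 494.971931586338 276.03419920673014 207.89128866498143 [[-0.025, -0.998, 0.051, 0.474], [-1.0, 0.025, -0.015, 0.023], [0.014, -0.052, -0.999, 1.563], [0.0, 0.0, 0.0, 1.0]]
{'time_s': 0.1, 'joint_positions': array([-7.49133330e+01,  3.02744626e+01,  8.21502974e+01, -3.62638632e-03,
        6.76889365e+01, -1.02267213e+01]), 'qvel': array([-0.00730827, -0.06506334, -0.17691582, -0.15827541, -0.01582653,
        0.0711829 ]), 'tau': array([-3.07442751e-04, -4.40984273e+01, -1.77151501e+01,  6.35844539e-02,
        5.33826998e-02, -4.50740629e-05]), 'position': array([ 0.26717314, -0.56466828,  0.40385335]), 'tcp_rot': array([[-5.73028889e-04,  9.03972450e-01,  4.27590319e-01],
       [ 1.90074022e-03,  4.27590601e-01, -9.03970500e-01],
       [-9.99998029e-01,  2.94736906e-04, -1.96323856e-03]]), 'force': array([-0.96719763,  0.47806573,  0.84271375]), 'moment': array([-0.02515799, -0.01089211, -0.02490434]), 'opening': 0.9989374294808114} 0.1635
```

View pics/scene0.png

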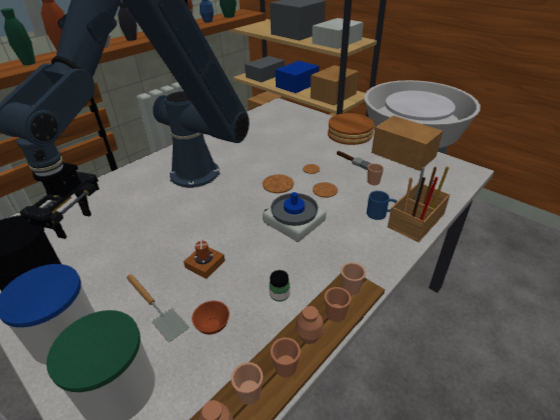

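View pics/top0.png

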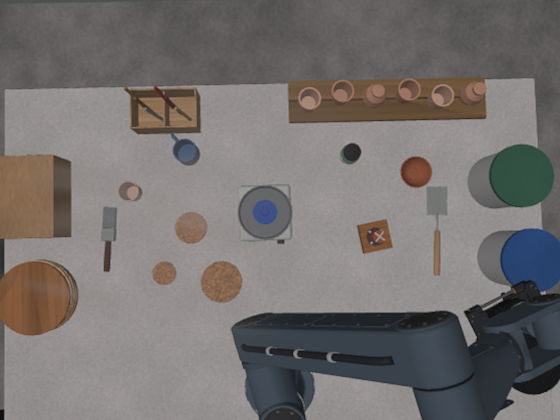

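The top view shows the wheel with its blue cap at (265,211), the chuck in its rest at (376,237), and corks at (191,228), (221,281) and (164,273). The bystanders are the mug (186,150), jar (351,153), bowl (416,171), cup (130,191), spatula and brush. Next I'll measure these.

```bash
python3 - <<'E'
from h import *
c=dict(np.load("pics/top0.npz")); P=pts(c); hsv=cv2.cvtColor(c["frame"],cv2.COLOR_RGB2HSV)
print("table z",np.median(P[180:190,300:340,2]))
def cen(m,z,name,box):
    mm=np.zeros(m.shape,np.uint8); a,b,cc,d=box; mm[b:d,a:cc]=m[b:d,a:cc]
    k,_=cv2.findContours(mm.astype(np.uint8),cv2.RETR_EXTERNAL,cv2.CHAIN_APPROX_NONE); k=max(k,key=cv2.contourArea)
    (u,v),ax,an=cv2.fitEllipse(k); o=onz(c,u,v,z); s=np.array(ax)/c["fx"]*np.linalg.norm(o-np.array(c["cam_to_world"])[:3,3])
    x,y=int(u),int(v); print(name,(round(u,1),round(v,1)),np.round(o,4),"size",np.round(s,4),"depth pt",np.round(P[y,x],4))
H,S,V=[hsv[...,i].astype(int) for i in range(3)]
ck=(H<20)&(S>60)
cen(ck,.006,"corkA",(172,207,210,247)); cen(ck,.006,"corkB",(195,257,247,306)); cen(ck,.006,"corkC",(148,258,180,288))
bl=(H>105)&(H<130)&(S>120)
cen(bl,.095,"cap",(245,190,285,232))
for u,v in((265,211),(264,212),(376,237),(372,247),(360,247),(390,225)): print(u,v,P[v,u].round(4),hsv[v,u])
# chuck top points z
sub=P[215:258,352:400]; 
for lo,hi,n in((.02,.035,"rest"),(.035,.05,"flange"),(.075,.1,"chuck top")):
    q=sub[(sub[...,2]>lo)&(sub[...,2]<hi)]; print(n,len(q),q.min(0).round(4) if len(q) else 0,q.max(0).round(4) if len(q) else 0, q.mean(0).round(4) if len(q) else 0)
sub=P[180:245,235:295]
for lo,hi,n in((.045,.058,"housing"),(.07,.08,"rim"),(.085,.1,"cap"),(.11,.16,"knob")):
    q=sub[(sub[...,2]>lo)&(sub[...,2]<hi)]; print(n,len(q),q.min(0).round(4) if len(q) else 0,q.max(0).round(4) if len(q) else 0, q.mean(0).round(4) if len(q) else 0)
cv2.imwrite("pics/crop_chuck.png",cv2.resize(c["frame"][210:265,345:405,::-1],None,fx=10,fy=10,interpolation=cv2.INTER_CUBIC))
s=dict(np.load("pics/scene0.npz"))
cv2.imwrite("pics/crop_chuck_s.png",cv2.resize(s["frame"][230:285,175:235,::-1],None,fx=10,fy=10,interpolation=cv2.INTER_CUBIC))
E
```

```text
table z -1.2492696378263446e-05
corkA (190.4, 227.6) [0.4984 0.2693 0.006 ] size [0.0941 0.0964] depth pt [0.4737 0.0233 1.5628]
corkB (221.0, 281.5) [0.3277 0.1768 0.006 ] size [0.1256 0.1274] depth pt [0.3296 0.1796 0.008 ]
corkC (163.7, 272.9) [0.3592 0.3546 0.006 ] size [0.0716 0.0726] depth pt [0.3623 0.3561 0.0085]
cap (264.6, 211.8) [0.5382 0.0346 0.095 ] size [0.0663 0.0674] depth pt [0.5389 0.0361 0.1319]
265 211 [0.5388 0.0332 0.1322] [112 138 133]
264 212 [0.536  0.0362 0.132 ] [112 135 134]
376 237 [ 0.4549 -0.2968  0.082 ] [  9 153 122]
372 247 [ 0.4238 -0.2934  0.0355] [ 12 141 123]
360 247 [ 0.4237 -0.2623  0.0025] [  0   5 152]
390 225 [ 4.906e-01 -3.605e-01 -4.000e-04] [  6   8 151]
rest 561 [ 0.4085 -0.3575  0.0202] [ 0.5093 -0.2557  0.035 ] [ 0.458  -0.3051  0.0292]
flange 124 [ 0.4116 -0.3555  0.035 ] [ 0.5038 -0.261   0.0475] [ 0.4598 -0.2983  0.0383]
chuck top 144 [ 0.4396 -0.3266  0.0755] [ 0.4758 -0.288   0.093 ] [ 0.4583 -0.3061  0.0852]
housing 1187 [ 0.4437 -0.0471  0.0451] [0.6252 0.1128 0.058 ] [0.5365 0.0329 0.0543]
rim 259 [ 0.4598 -0.0481  0.07  ] [0.6206 0.1148 0.0798] [0.5399 0.0347 0.0746]
cap 370 [ 0.5049 -0.0024  0.085 ] [0.574  0.0695 0.0968] [0.5394 0.0336 0.0895]
knob 53 [0.5301 0.0216 0.1241] [0.5504 0.0448 0.1376] [0.54   0.0334 0.1307]
```

View pics/crop_chuck.png

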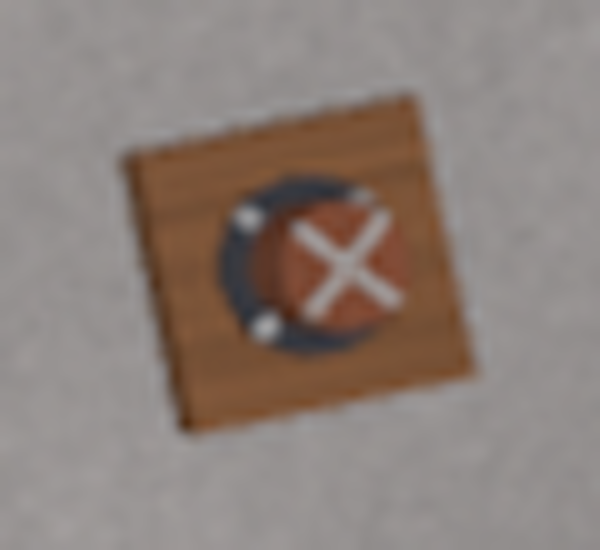

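View pics/crop_chuck_s.png

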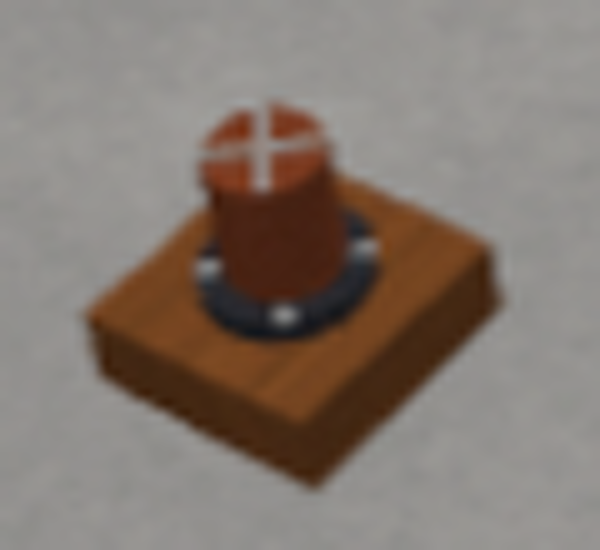

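```bash
cat > m.py <<'E'
from h import *
def marks(c,box,z,name):
    # white marks on terracotta top: low saturation bright inside box, fit lines on z-plane
    a,b,cc,d=box; k=8
    im=cv2.resize(c["frame"][b:d,a:cc],None,fx=k,fy=k,interpolation=cv2.INTER_CUBIC)
    return im
E
python3 - <<'E'
from h import *
for n,box,top in(("top",(345,210,405,265),1),("scene",(175,230,235,285),1)):
    c=dict(np.load(f"pics/{n}0.npz")); a,b,cc,d=box;k=10
    im=cv2.resize(c["frame"][b:d,a:cc],None,fx=k,fy=k,interpolation=cv2.INTER_CUBIC)
    h=cv2.cvtColor(im,cv2.COLOR_RGB2HSV).astype(int)
    red=((h[...,0]<9)|(h[...,0]>172))&(h[...,1]>(140 if n=="top" else 150))&(h[...,2]>(90 if n=="top" else 120))
    wh=(h[...,1]<120)&(h[...,2]>150)
    cv2.imwrite(f"pics/mask_{n}.png",np.hstack([red,wh]).astype(np.uint8)*255)
    if n=="top": ends=[(298,228),(398,302),(385,212),(312,315)]
    else: ends=[(202,154),(325,138),(263,106),(262,188)]
    E=[onz(c,a+(x+.5)/k-.5,b+(y+.5)/k-.5,.086) for x,y in ends]
    for i,j in((0,1),(2,3)):
        v=E[j]-E[i]; print(n,"mid",((E[i]+E[j])/2).round(4),"len",np.linalg.norm(v).round(4),"ang",np.degrees(np.arctan2(v[1],v[0])).round(1)%90)
    # knob top in the scene view
c=dict(np.load("pics/scene0.npz")); cv2.imwrite("pics/crop_cap_s.png",cv2.resize(c["frame"][185:240,260:330,::-1],None,fx=10,fy=10,interpolation=cv2.INTER_CUBIC))
c=dict(np.load("pics/top0.npz")); cv2.imwrite("pics/crop_cap.png",cv2.resize(c["frame"][180:245,230:300,::-1],None,fx=9,fy=9,interpolation=cv2.INTER_CUBIC))
E
```

```text
top mid [ 0.4575 -0.3061  0.086 ] len 0.037 ang 51.900000000000006
top mid [ 0.458  -0.3063  0.086 ] len 0.0379 ang 52.69999999999999
scene mid [ 0.4574 -0.3103  0.086 ] len 0.0372 ang 52.1
scene mid [ 0.4573 -0.3107  0.086 ] len 0.0367 ang 51.4
```

View pics/crop_cap.png

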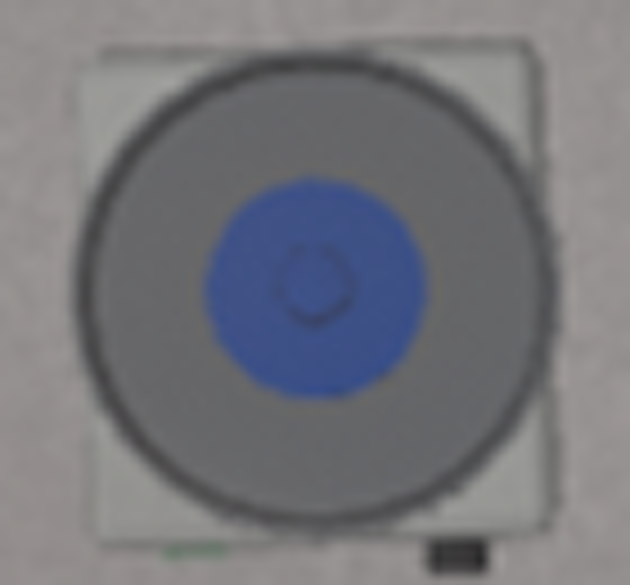

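View pics/crop_cap_s.png

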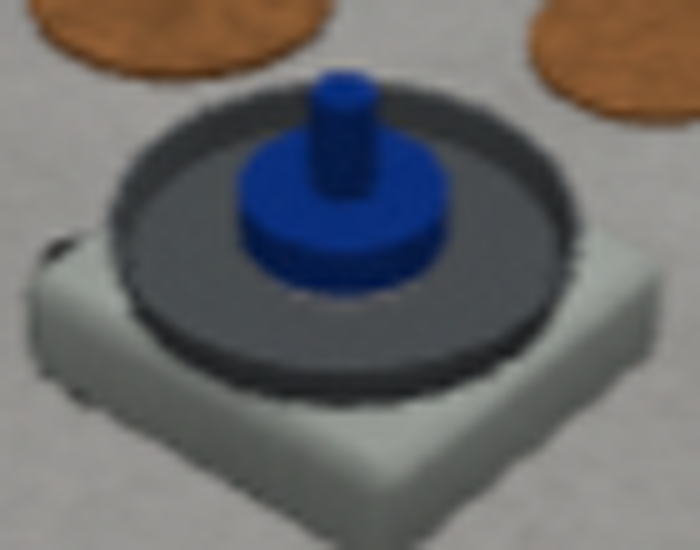

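```bash
python3 - <<'E'
from h import *
c=dict(np.load("pics/top0.npz")); s=dict(np.load("pics/scene0.npz"))
print(onz(c,264.5,211.1,.131),onz(s,293.95,193.8,.131))
E
```

```text
[0.53861751 0.03468276 0.131     ] [0.54218498 0.02635902 0.131     ]
```

```bash
python3 - <<'E'
from h import *
s=dict(np.load("pics/scene0.npz")); P=pts(s); hsv=cv2.cvtColor(s["frame"],cv2.COLOR_RGB2HSV)
H,S,V=[hsv[...,i].astype(int) for i in range(3)]
ck=((H<20)&(S>90)).astype(np.uint8); n,l,st,ce=cv2.connectedComponentsWithStats(ck)
for u,v,nm in((278,183,"B"),(325,189,"A"),(311,169,"C")):
    m=(l==l[v,u]); k,_=cv2.findContours(m.astype(np.uint8),0,1); (x,y),ax,_=cv2.fitEllipse(k[0]); print(nm,x,y,onz(s,x,y,.006).round(4), P[m].mean(0).round(4))
bl=((H>105)&(H<130)&(S>150)); bl[:185]=0;bl[230:]=0;bl[:,:275]=0;bl[:,:312][:,:0]=0;bl[:,315:]=0
q=P[bl]; k=q[(q[:,2]>.1)]; print("knob",len(k),k.min(0).round(4),k.max(0).round(4),k.mean(0).round(4)); t=q[(q[:,2]>.127)];print(t.mean(0),len(t))
v,u=np.where(bl); print(u.min(),u.max(),v.min(),v.max())
for vv in range(192,206): print(vv, np.where(bl[vv])[0][[0,-1]], end=' ')
E
```

```text
B 277.6927795410156 183.33128356933594 [0.3326 0.167  0.006 ] [0.333  0.1664 0.0068]
A 324.7340393066406 189.3280029296875 [0.5032 0.2585 0.006 ] [0.5022 0.2598 0.0051]
C 310.96319580078125 168.46250915527344 [0.3647 0.3432 0.006 ] [0.3761 0.3285 0.0176]
knob 63 [0.5321 0.0164 0.1007] [0.5537 0.0385 0.1329] [0.5443 0.0244 0.1184]
[0.54235655 0.02670352 0.12959811] 18
284 304 193 213Traceback (most recent call last):
  File "<stdin>", line 10, in <module>
IndexError: index 0 is out of bounds for axis 0 with size 0
```

Emit:
{"fn": "step_arm", "kwargs": {
  "motion": [
    [[0,0,0,273,595,0,87],[0,0,0,273,595,0,87],[0,0,0,273,595,0,87],[0,0,0,273,595,0,87],[0,0,0,273,595,0,87],[0,0,0,273,595,0,87],[0,0,0,273,595,0,87],[0,0,0,273,595,0,87],[0,0,0,273,595,0,87],[0,0,0,273,595,0,87],[0,0,0,273,595,0,87],[0,0,0,273,595,0,87]]
  ]
}}

```text
time_s: 1.1
position: [0.476, -0.1085, 0.4046]
tcp_rot: [[-0.0, 0.904, 0.427], [0.0, 0.427, -0.904], [-1.0, -0.0, -0.0]]
force: [0.8, -0.0, 0.6]
opening: 0.997
```

Emit:
{"fn": "step_arm", "kwargs": {
  "motion": [
    [[0,0,0,65,140,0,87],[0,0,0,65,140,0,87],[0,0,0,65,140,0,87],[0,0,0,65,140,-60,87],[0,0,0,65,140,-60,87],[0,0,0,65,140,-60,87],[0,0,0,65,140,-60,87]]
  ]
}}

```text
time_s: 1.68
position: [0.5403, 0.03, 0.3435]
tcp_rot: [[-0.004, 0.903, 0.429], [0.0, 0.429, -0.903], [-1.0, -0.004, -0.002]]
force: [-0.8, -0.1, 0.5]
opening: 1.003
```

```bash
python3 - <<'E'
from h import *
c=snap("top","pics/top1.png"); s=snap("scene","pics/scene1.png"); st=bot.read_state(); print(st["position"],st["joint_positions"])
cv2.imwrite("pics/t1c.png",cv2.resize(c["frame"][160:270,200:330,::-1],None,fx=6,fy=6,interpolation=cv2.INTER_CUBIC))
cv2.imwrite("pics/s1c.png",cv2.resize(s["frame"][120:240,230:370,::-1],None,fx=5,fy=5,interpolation=cv2.INTER_CUBIC))
E
```

```text
[0.5410059  0.02870539 0.34568685] [-8.78114617e+00  2.84356655e+01  9.75107285e+01 -2.34301951e-02
  5.39763812e+01  5.59550272e+01]
```

View pics/t1c.png

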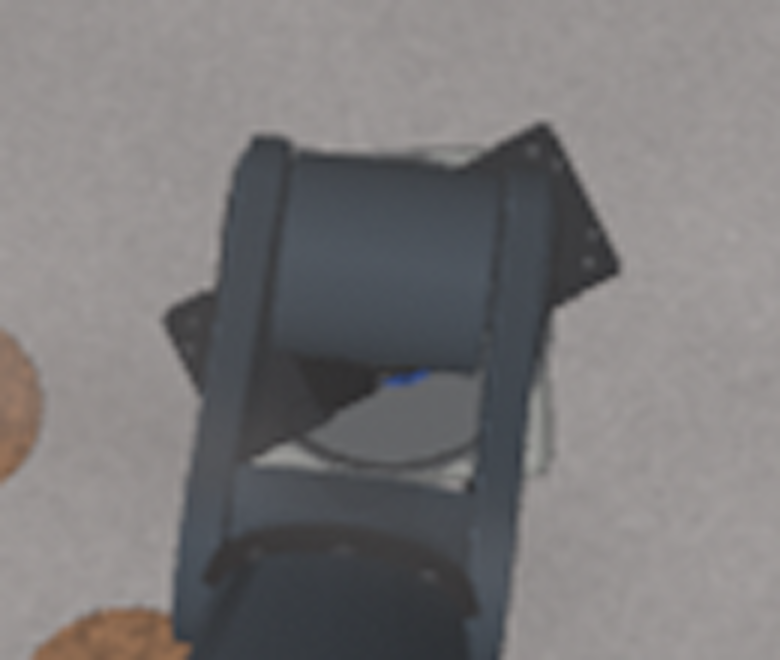

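View pics/s1c.png

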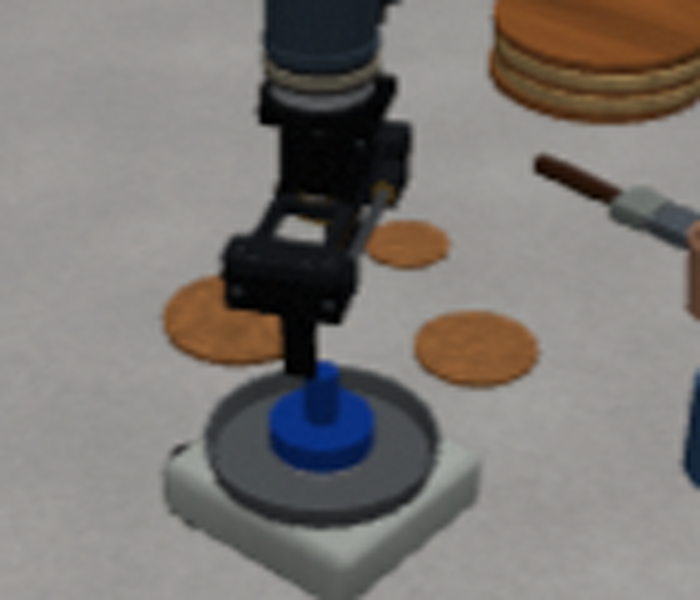

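```bash
python3 - <<'E'
from h import *
c=dict(np.load("pics/top1.npz")); s=dict(np.load("pics/scene1.npz"))
P=pts(c)
for (x,y) in ((545,140),(605,262),(180,318),(540,170),(570,240)): print(P[160+y//6,200+x//6].round(3))
for z in(.24,.26,.29): print(onz(c,265.3,208.7,z).round(4))
# scene: finger seen at crop (300,345) ; gripper axis
P=pts(s)
for (x,y) in ((300,345),(300,360),(290,340),(310,350),(320,80),(320,110),(350,270),(235,270)): print((x,y),P[120+y//5,230+x//5].round(4))
h=np.array([ .5407,.0295]); jaw=np.array([.429,-.903])
for sg in(1,-1):
  print("finger tip expected",(h+sg*jaw*.0505).round(4))
E
```

```text
[ 0.604 -0.035  0.271]
[ 0.551 -0.06   0.271]
[0.529 0.123 0.274]
[ 0.572 -0.025  0.48 ]
[ 0.559 -0.047  0.272]
[0.5401 0.0315 0.24  ]
[0.539  0.0314 0.26  ]
[0.5375 0.0312 0.29  ]
(300, 345) [ 0.5653 -0.0195  0.1864]
(300, 360) [ 0.5681 -0.0228  0.1776]
(290, 340) [ 0.5597 -0.0228  0.1894]
(310, 350) [ 0.5713 -0.0167  0.1837]
(320, 80) [0.5641 0.0012 0.3652]
(320, 110) [0.5634 0.002  0.3448]
(350, 270) [ 0.6028 -0.0157  0.2574]
(235, 270) [ 0.5581 -0.0695  0.265 ]
finger tip expected [ 0.5624 -0.0161]
finger tip expected [0.519  0.0751]
```

```bash
python3 - <<'E'
from h import *
s=dict(np.load("pics/scene1.npz")); M=np.linalg.inv(s["cam_to_world"])
h=np.array([.5403,.030]); j=np.array([.428,-.904]); p=np.array([.904,.428])
def pr(X):
    q=M[:3,:3]@X+M[:3,3]; return np.array([(q[0]/q[2]*s["fx"]+s["cx"]-230+.5)*5,(q[1]/q[2]*s["fy"]+s["cy"]-120+.5)*5])
for a in(.0435,.0585):
  for b in(-.0095,.0095): print(a,b,pr(np.r_[h+j*a+p*b,.1625]).round(1))
print("knob top for (.540,.0332)",pr(np.array([.540,.0332,.131])), "obs ~ (319,369)")
E
```

```text
0.0435 -0.0095 [291.7 364.5]
0.0435 0.0095 [319.9 369.1]
0.0585 -0.0095 [285.2 377.7]
0.0585 0.0095 [313.6 382.4]
knob top for (.540,.0332) [326.4224725  365.74676947] obs ~ (319,369)
```

Emit:
{"fn": "step_arm", "kwargs": {
  "motion": [
    [[0,0,0,0,1,-35,87],[0,0,0,0,1,-50,87],[0,0,0,0,1,-60,87],[0,0,0,0,1,-66,87],[0,0,0,0,1,-66,10],[0,0,0,0,1,-66,10],[0,0,0,0,1,-66,10],[0,0,0,0,1,-66,10],[0,0,0,0,1,-66,10],[0,0,0,0,1,-66,10],[0,0,0,0,1,-66,10],[0,0,0,0,1,-66,10]]
  ]
}}

```text
time_s: 2.78
position: [0.5408, 0.0306, 0.2789]
tcp_rot: [[0.0, 0.904, 0.428], [-0.0, 0.428, -0.904], [-1.0, 0.0, 0.0]]
force: [-0.6, -0.3, 0.4]
opening: 0.478
```

Emit:
{"fn": "step_arm", "kwargs": {
  "motion": [
    [[0,0,0,0,0,0,10],[0,0,0,0,0,0,10],[0,0,0,0,0,0,10],[0,0,0,0,0,0,10],[0,0,0,0,0,0,10],[0,0,0,0,0,0,10],[0,0,0,0,0,0,10],[0,0,0,0,0,0,10]]
  ]
}}

```text
time_s: 3.45
position: [0.5407, 0.0305, 0.2787]
tcp_rot: [[-0.0, 0.904, 0.427], [0.0, 0.427, -0.904], [-1.0, -0.0, -0.0]]
force: [0.6, 0.9, 0.3]
opening: 0.266
```

Emit:
{"fn": "step_arm", "kwargs": {
  "motion": [
    [[0,0,0,0,0,15,10],[0,0,0,0,0,30,10],[0,0,0,0,0,55,10],[0,0,0,0,0,80,10],[0,0,0,0,0,80,10]]
  ]
}}

```text
time_s: 3.87
position: [0.5423, 0.0303, 0.363]
tcp_rot: [[0.009, 0.904, 0.428], [-0.002, 0.428, -0.904], [-1.0, 0.008, 0.005]]
force: [0.9, -0.5, -0.4]
opening: 0.268
```

```bash
python3 - <<'E'
from h import *
s=snap("scene","pics/scene2.png"); st=bot.read_state(); print(st["position"],st["force"],st["opening"])
cv2.imwrite("pics/s2c.png",cv2.resize(s["frame"][110:250,210:380,::-1],None,fx=4.5,fy=4.2,interpolation=cv2.INTER_CUBIC))
E
```

```text
[0.54164509 0.03031442 0.36102692] [-0.16310199 -0.3944616   0.02497135] 0.2694022685551438
```

View pics/s2c.png

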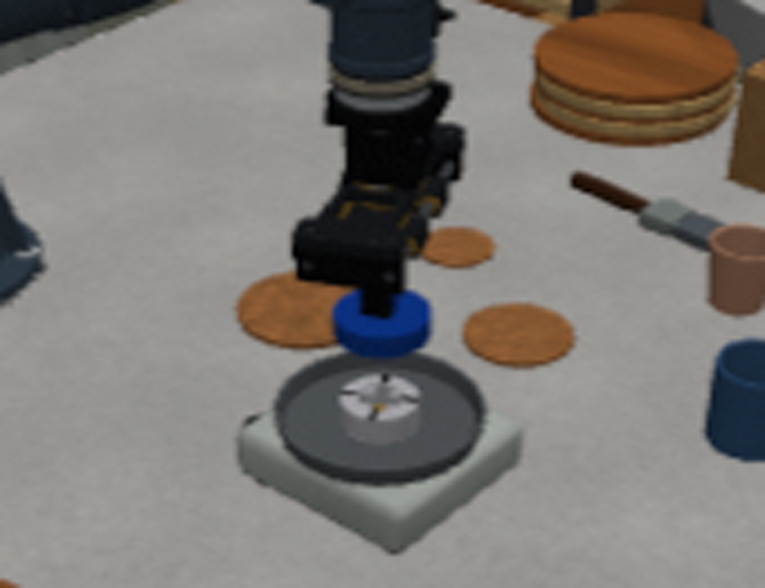

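Emit:
{"fn": "step_arm", "kwargs": {
  "motion": [
    [[0,0,0,-7,39,0,10],[0,0,0,-14,78,0,10],[0,0,0,-20,117,0,10],[0,0,0,-27,156,0,10],[0,0,0,-33,195,0,10],[0,0,0,-37,220,-10,10],[0,0,0,-40,233,-40,10],[0,0,0,-40,233,-80,10],[0,0,0,-40,233,-115,10],[0,0,0,-40,233,-130,10],[0,0,0,-40,233,-132,10],[0,0,0,-40,233,-132,10]]
  ]
}}

```text
time_s: 4.92
position: [0.5, 0.2632, 0.2246]
tcp_rot: [[-0.004, 0.904, 0.428], [-0.001, 0.428, -0.904], [-1.0, -0.005, -0.001]]
force: [0.5, 0.2, -0.3]
opening: 0.264
```

```bash
python3 - <<'E'
from h import *
s=snap("scene","pics/scene3.png"); st=bot.read_state(); print(st["position"],st["force"],st["opening"])
cv2.imwrite("pics/s3c.png",cv2.resize(s["frame"][110:250,240:400,::-1],None,fx=4.5,fy=4.2,interpolation=cv2.INTER_CUBIC))
E
```

```text
[0.50076473 0.26337986 0.22614467] [ 0.20998039 -0.3736464  -0.20509227] 0.26557220802935283
```

View pics/s3c.png

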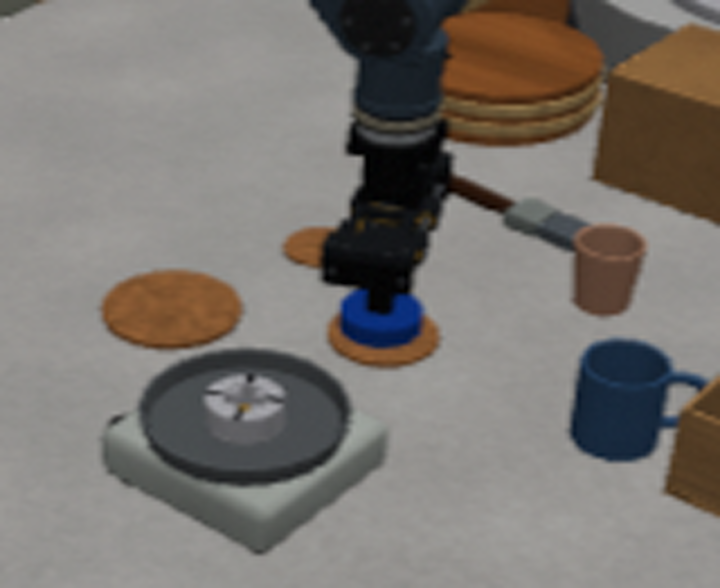

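Emit:
{"fn": "step_arm", "kwargs": {
  "motion": [
    [[0,0,0,0,0,-4,10],[0,0,0,0,0,-8,10],[0,0,0,0,0,-10,10],[0,0,0,0,0,-10,10],[0,0,0,0,0,-10,10]]
  ]
}}

```text
time_s: 5.38
position: [0.5009, 0.2635, 0.2172]
tcp_rot: [[0.001, 0.904, 0.427], [0.0, 0.427, -0.904], [-1.0, 0.001, 0.0]]
force: [-0.3, 0.5, -0.8]
opening: 0.265
```

Emit:
{"fn": "step_arm", "kwargs": {
  "motion": [
    [[0,0,0,0,0,-1,10],[0,0,0,0,0,-1,10],[0,0,0,0,0,-1,70],[0,0,0,0,0,-1,70],[0,0,0,0,0,-1,70],[0,0,0,0,0,-1,70],[0,0,0,0,0,-1,70],[0,0,0,0,0,-1,70],[0,0,0,0,0,-1,70],[0,0,0,0,0,-1,70],[0,0,0,0,0,-1,70],[0,0,0,0,0,-1,70]]
  ]
}}

```text
time_s: 6.38
position: [0.5008, 0.2635, 0.2157]
tcp_rot: [[-0.0, 0.904, 0.428], [0.0, 0.428, -0.904], [-1.0, -0.0, -0.0]]
force: [0.3, 0.0, 0.5]
opening: 0.798
```

Emit:
{"fn": "step_arm", "kwargs": {
  "motion": [
    [[0,0,0,0,0,30,87],[0,0,0,0,0,70,87],[0,0,0,0,0,110,87],[0,0,0,0,-20,140,87],[0,0,0,-3,-60,140,87],[0,0,0,-6,-100,140,87],[0,0,0,-9,-140,140,87],[0,0,0,-13,-180,140,87],[0,0,0,-16,-220,140,87],[0,0,0,-20,-260,140,87],[0,0,0,-22,-300,140,87],[0,0,0,-25,-340,140,87]]
  ]
}}

```text
time_s: 7.38
position: [0.4752, -0.0783, 0.356]
tcp_rot: [[0.001, 0.904, 0.428], [-0.0, 0.428, -0.904], [-1.0, 0.0, 0.0]]
force: [0.6, -0.6, -0.3]
opening: 0.996
```

Emit:
{"fn": "step_arm", "kwargs": {
  "motion": [
    [[0,0,0,-3,-40,0,87],[0,0,0,-6,-80,0,87],[0,0,0,-9,-120,0,87],[0,0,0,-12,-160,0,87],[0,0,0,-15,-200,0,87],[0,0,0,-18,-231,0,87],[0,0,0,-18,-231,0,87],[0,0,0,-18,-231,0,87]]
  ]
}}

```text
time_s: 8.05
position: [0.4573, -0.3093, 0.3556]
tcp_rot: [[0.0, 0.905, 0.424], [-0.0, 0.424, -0.905], [-1.0, 0.0, 0.0]]
force: [0.4, 0.1, 0.4]
opening: 0.998
```

```bash
python3 - <<'E'
from h import *
s=snap("scene","pics/scene4.png");c=snap("top","pics/top4.png"); st=bot.read_state(); print(st["position"],st["force"],st["opening"],st["joint_positions"])
a=cv2.resize(c["frame"][180:250,170:300,::-1],None,fx=6,fy=6,interpolation=cv2.INTER_CUBIC)
cv2.imwrite("pics/t4c.png",a)
cv2.imwrite("pics/s4c.png",cv2.resize(s["frame"][140:290,150:350,::-1],None,fx=4,fy=4,interpolation=cv2.INTER_CUBIC))
E
```

```text
[ 0.45736755 -0.30674864  0.35540628] [-0.13237112  0.59644597  0.34448376] 0.9980307158838343 [-4.54816740e+01  2.82660497e+01  9.56875746e+01  2.35779810e-02
  5.61596189e+01  1.92011451e+01]
```

View pics/t4c.png

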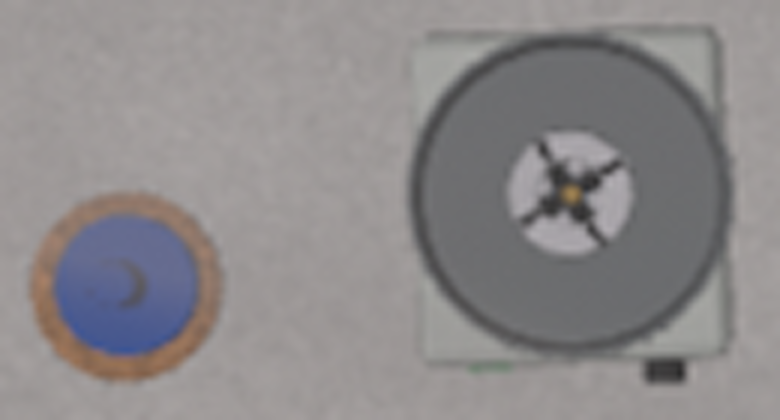

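View pics/s4c.png

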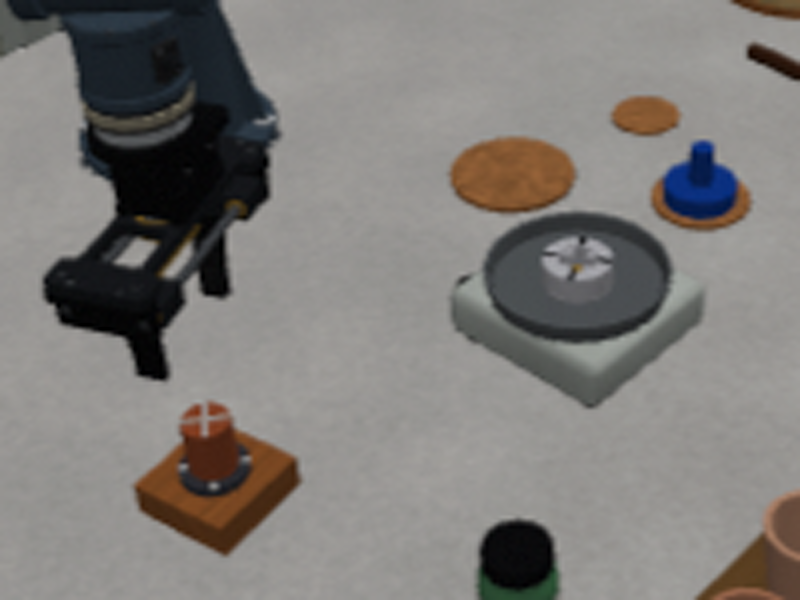

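```bash
python3 - <<'E'
from h import *
c=dict(np.load("pics/top4.npz")); s=dict(np.load("pics/scene4.npz"))
def el(c,m,box,mode=0):
    a,b,x,y=box; k=8; 
    mm=(m[b:y,a:x]*255).astype(np.uint8); ct,_=cv2.findContours(mm,0,1); ct=max(ct,key=cv2.contourArea); (u,v),ax,an=cv2.fitEllipse(cv2.convexHull(ct)); return u+a,v+b,ax
def hs(c): h=cv2.cvtColor(c["frame"],cv2.COLOR_RGB2HSV).astype(int); return h[...,0],h[...,1],h[...,2]
H,S,V=hs(c)
u,v,ax=el(c,(H>100)&(H<130)&(S>60),(170,205,215,250)); print("cap top-view",u,v,ax,onz(c,u,v,.026).round(4))
u,v,ax=el(c,(V>145)&(S<40),(245,195,285,228)); print("spindle",u,v,ax,onz(c,u,v,.085).round(4))
k=6; f=lambda p:onz(c,170+(p[0]+.5)/k-.5,180+(p[1]+.5)/k-.5,.085)
for p,q in(((540,145),(605,245)),((522,222),(622,162))):
    a,b=f(p),f(q); d=b-a; print("top sock",((a+b)/2).round(4),np.linalg.norm(d).round(4),np.degrees(np.arctan2(d[1],d[0]))%90)
cv2.imwrite("pics/t5.png",cv2.resize(c["frame"][196:228,248:282,::-1],None,fx=18,fy=18,interpolation=cv2.INTER_CUBIC))
cv2.imwrite("pics/s5.png",cv2.resize(s["frame"][195:220,280:310,::-1],None,fx=20,fy=20,interpolation=cv2.INTER_CUBIC))
E
```

```text
cap top-view 190.5174789428711 227.3978385925293 (22.540855407714844, 22.87355613708496) [0.4986 0.2656 0.026 ]
spindle 271.3895969390869 213.06997108459473 (6.143511772155762, 10.264235496520996) [0.5343 0.0146 0.085 ]
top sock [0.5377 0.0336 0.085 ] 0.0594 31.591536466086353
top sock [0.5392 0.0338 0.085 ] 0.0581 29.577083137355785
```

View pics/t5.png

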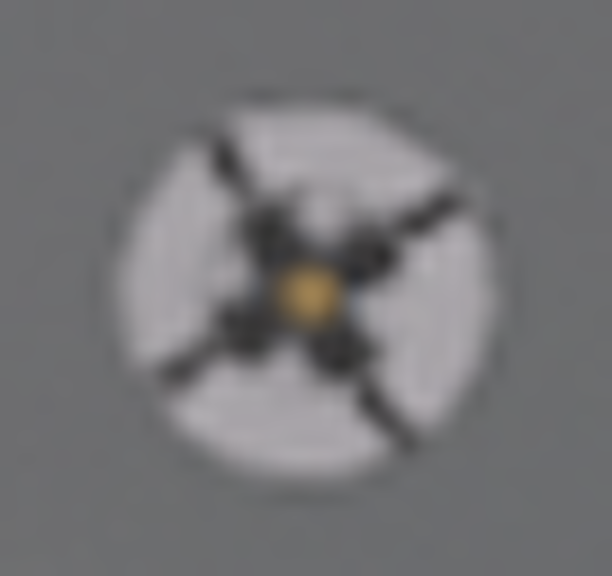

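View pics/s5.png

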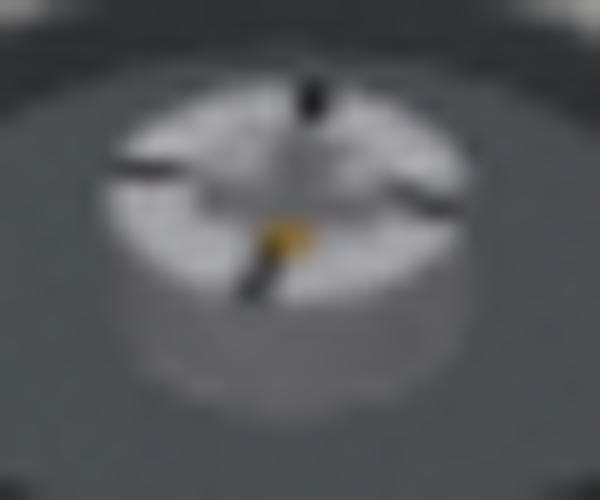

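```bash
python3 - <<'E'
from h import *
c=dict(np.load("pics/top4.npz")); s=dict(np.load("pics/scene4.npz"))
f=lambda c,a,b,k,p:onz(c,a+(p[0]+.5)/k-.5,b+(p[1]+.5)/k-.5,.085)
for C,a,b,k,E in((c,248,196,18,[(215,140),(410,445),(165,382),(462,198)]),(s,280,195,20,[(120,165),(460,207),(313,98),(250,297)])):
    W=[f(C,a,b,k,p) for p in E]
    for i in(0,2):
        d=W[i+1]-W[i]; print(((W[i]+W[i+1])/2).round(4),np.linalg.norm(d).round(4),np.degrees(np.arctan2(d[1],d[0]))%90)
print("disc",f(c,248,196,18,(308,288)).round(4), f(s,280,195,20,(287,190)).round(4))
E
```

```text
[0.5387 0.0339 0.085 ] 0.0601 31.160364755066013
[0.5391 0.0337 0.085 ] 0.058 30.393264966742443
[0.5395 0.0297 0.085 ] 0.0599 29.464510388903253
[0.5404 0.0267 0.085 ] 0.0571 29.968347480783812
disc [0.5394 0.0347 0.085 ] [0.54   0.0285 0.085 ]
```

Emit:
{"fn": "step_arm", "kwargs": {
  "motion": [
    [[0,0,0,0,0,-35,87],[0,0,0,0,0,-70,87],[0,0,0,0,0,-100,87],[0,0,0,0,0,-120,60],[0,0,0,0,0,-126,20],[0,0,0,0,0,-126,20],[0,0,0,0,0,-126,20],[0,0,0,0,0,-126,20],[0,0,0,0,0,-126,20],[0,0,0,0,0,-126,20],[0,0,0,0,0,-126,20],[0,0,0,0,0,-126,20]]
  ]
}}

```text
time_s: 9.15
position: [0.458, -0.3078, 0.2307]
tcp_rot: [[0.001, 0.904, 0.427], [-0.001, 0.427, -0.904], [-1.0, 0.001, 0.002]]
force: [-0.5, 0.6, 4.1]
opening: 0.452
```

Emit:
{"fn": "step_arm", "kwargs": {
  "motion": [
    [[0,0,0,0,0,0,20],[0,0,0,0,0,0,20],[0,0,0,0,0,0,20],[0,0,0,0,0,0,20],[0,0,0,0,0,0,20],[0,0,0,0,0,0,20]]
  ]
}}

```text
time_s: 9.65
position: [0.458, -0.3078, 0.2307]
tcp_rot: [[0.001, 0.904, 0.427], [-0.001, 0.427, -0.904], [-1.0, 0.001, 0.002]]
force: [-0.3, 0.3, 5.8]
opening: 0.453
```

Emit:
{"fn": "step_arm", "kwargs": {
  "motion": [
    [[0,0,0,0,0,8,20],[0,0,0,0,0,20,20],[0,0,0,0,0,50,20],[0,0,0,0,0,90,20],[0,0,0,0,0,130,20],[0,0,-5,8,30,130,20],[0,0,-10,17,68,130,20],[0,0,-15,26,106,130,20],[0,0,-20,35,144,130,20],[0,0,-21.7,44,182,130,20],[0,0,-21.7,53,220,130,20],[0,0,-21.7,62,258,130,20]]
  ]
}}

```text
time_s: 10.65
position: [0.5193, -0.0476, 0.3596]
tcp_rot: [[-0.001, 0.998, 0.062], [0.0, 0.062, -0.998], [-1.0, -0.001, -0.001]]
force: [1.4, -0.1, -2.8]
opening: 0.452
```

Emit:
{"fn": "step_arm", "kwargs": {
  "motion": [
    [[0,0,0,9,38,0,20],[0,0,0,17,65,0,20],[0,0,0,21,82,0,20],[0,0,0,21,82,-10,20],[0,0,0,21,82,-20,20],[0,0,0,21,82,-20,20],[0,0,0,21,82,-20,20]]
  ]
}}

```text
time_s: 11.23
position: [0.54, 0.0316, 0.3385]
tcp_rot: [[-0.004, 0.998, 0.062], [0.0, 0.062, -0.998], [-1.0, -0.004, -0.0]]
force: [0.7, 0.2, -3.0]
opening: 0.452
```

```bash
python3 - <<'E'
from h import *
s=snap("scene","pics/scene6.png");c=snap("top","pics/top6.png"); st=bot.read_state(); print(st["position"],st["force"],st["opening"],st["tcp_rot"].round(3).tolist())
cv2.imwrite("pics/s6.png",cv2.resize(s["frame"][155:225,255:335,::-1],None,fx=8.5,fy=8.5,interpolation=cv2.INTER_CUBIC))
cv2.imwrite("pics/t6.png",cv2.resize(c["frame"][160:260,210:320,::-1],None,fx=6,fy=6,interpolation=cv2.INTER_CUBIC))
E
```

```text
[0.54067652 0.03134041 0.33951194] [-1.33052164 -0.32134183 -1.92122443] 0.45227322272945897 [[-0.001, 0.998, 0.061], [-0.0, 0.061, -0.998], [-1.0, -0.001, -0.0]]
```

View pics/s6.png

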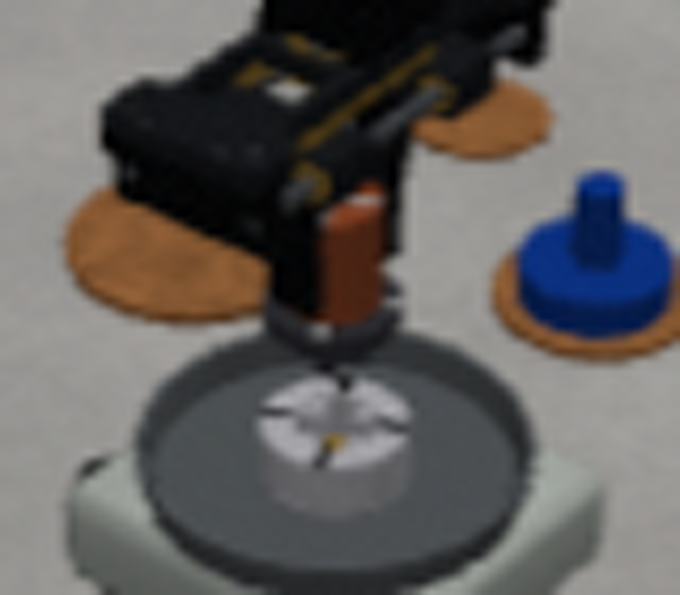

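View pics/t6.png

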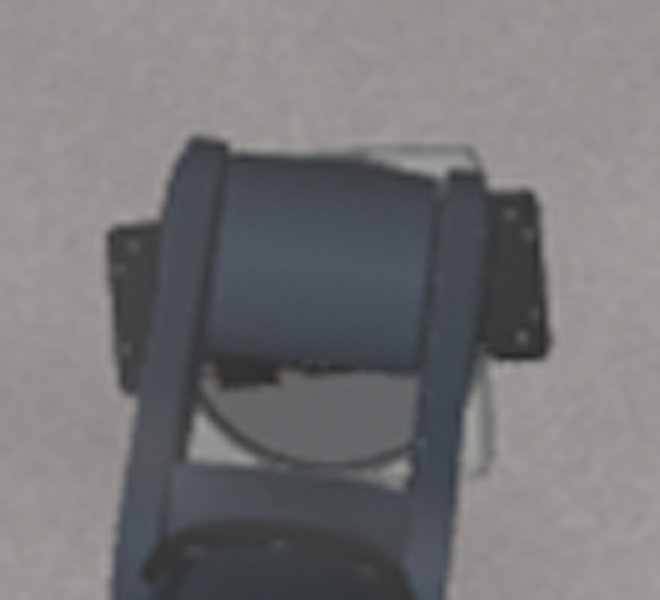

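```bash
python3 - <<'E'
from h import *
s=dict(np.load("pics/scene6.npz")); M=np.linalg.inv(s["cam_to_world"])
def pr(X):
    q=M[:3,:3]@np.asarray(X)+M[:3,3]; return np.array([(q[0]/q[2]*s["fx"]+s["cx"]-255+.5)*8.5-.5,(q[1]/q[2]*s["fy"]+s["cy"]-155+.5)*8.5-.5])
t=np.linspace(0,2*np.pi,361)
def circ(x,y,z,r):
    p=np.array([pr([x+r*np.cos(a),y+r*np.sin(a),z]) for a in t]); return "x %.1f..%.1f y %.1f..%.1f"%(p[:,0].min(),p[:,0].max(),p[:,1].min(),p[:,1].max())
print("spindle",circ(.540,.0283,.085,.031))
print("spindle bodyfoot",pr([.54,.0283,.085]),pr([.54,.0283,.139]))
for z in(.138,.139,.14): print("flange low",circ(.540,.0283,z,.028),"up",circ(.540,.0283,z+.008,.028))
print("at tcp",circ(.5405,.0315,.139,.028))
im=s["frame"][155:225,255:335,::-1]
cv2.imwrite("pics/s6f.png",cv2.resize(im[15:60,22:57],None,fx=17,fy=13.3,interpolation=cv2.INTER_LANCZOS4))
E
```

```text
spindle x 257.6..410.2 y 374.9..468.2
spindle bodyfoot [333.87018423 420.72925286] [333.86625948 312.93238463]
flange low x 263.3..404.6 y 274.3..357.1 up x 263.0..404.8 y 258.0..340.5
flange low x 263.2..404.6 y 272.3..355.0 up x 263.0..404.9 y 256.0..338.4
flange low x 263.2..404.6 y 270.2..352.9 up x 262.9..404.9 y 253.9..336.4
at tcp x 269.5..410.8 y 269.3..351.8
```

View pics/s6f.png

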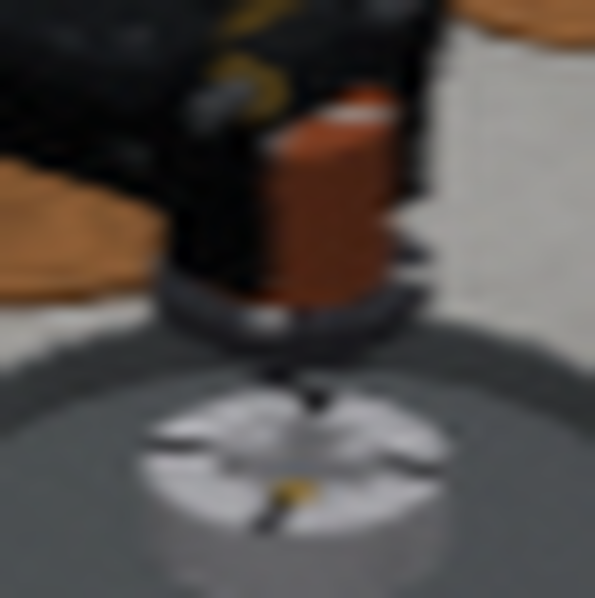

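Emit:
{"fn": "step_arm", "kwargs": {
  "motion": [
    [[0,0,0,0,0,-15,20],[0,0,0,0,0,-25,20],[0,0,0,0,0,-29,20],[0,0,0,0,0,-31,20],[0,0,0,0,0,-33,20],[0,0,0,0,0,-35,20],[0,0,0,0,0,-35,20]]
  ]
}}

```text
time_s: 11.92
position: [0.5408, 0.0324, 0.3047]
tcp_rot: [[0.0, 0.998, 0.063], [-0.0, 0.063, -0.998], [-1.0, 0.0, 0.0]]
force: [0.5, 0.1, -3.5]
opening: 0.45
```

Emit:
{"fn": "step_arm", "kwargs": {
  "motion": [
    [[0,0,0,0,0,-1,20],[0,0,0,0,0,-2,20],[0,0,0,0,0,-3,20],[0,0,0,0,0,-4,20],[0,0,0,0,0,-4,20]]
  ]
}}

```text
time_s: 12.33
position: [0.5407, 0.0326, 0.3006]
tcp_rot: [[-0.0, 0.998, 0.063], [0.0, 0.063, -0.998], [-1.0, -0.0, -0.0]]
force: [0.3, 0.4, -2.8]
opening: 0.455
```

Emit:
{"fn": "step_arm", "kwargs": {
  "motion": [
    [[0,0,0,0,0,-2,20],[0,0,0,0,0,-4,20],[0,0,0,0,0,-6,20],[0,0,0,0,0,-8,20],[0,0,0,0,0,-8,20],[0,0,0,0,0,-8,20]]
  ]
}}

```text
time_s: 12.83
position: [0.5409, 0.0325, 0.2932]
tcp_rot: [[0.001, 0.998, 0.063], [-0.0, 0.063, -0.998], [-1.0, 0.001, 0.0]]
force: [-1.0, 0.6, 4.3]
opening: 0.452
```

Emit:
{"fn": "step_arm", "kwargs": {
  "motion": [
    [[0,0,0,0,0,-2,20],[0,0,0,0,0,-4,20],[0,0,0,0,0,-6,20],[0,0,0,0,0,-6,20],[0,0,0,0,0,-6,20]]
  ]
}}

```text
time_s: 13.25
position: [0.5409, 0.0325, 0.2871]
tcp_rot: [[0.001, 0.998, 0.063], [-0.0, 0.063, -0.998], [-1.0, 0.001, 0.0]]
force: [-0.7, 0.1, 6.2]
opening: 0.453
```

Emit:
{"fn": "step_arm", "kwargs": {
  "motion": [
    [[0,0,0,0,0,-1,20],[0,0,0,0,0,-1,20],[0,0,0,0,0,-2,20],[0,0,0,0,0,-2,20],[0,0,0,0,0,-2,20]]
  ]
}}

```text
time_s: 13.67
position: [0.5409, 0.0325, 0.2857]
tcp_rot: [[0.001, 0.998, 0.063], [-0.0, 0.063, -0.998], [-1.0, 0.001, 0.0]]
force: [-2.6, -0.4, 9.5]
opening: 0.456
```

Emit:
{"fn": "step_arm", "kwargs": {
  "motion": [
    [[0,0,0,0,0,-0.5,20],[0,0,0,0,0,-1,20],[0,0,0,0,0,-1,20],[0,0,0,0,0,-1,20]]
  ]
}}

```text
time_s: 14.0
position: [0.5408, 0.0325, 0.2856]
tcp_rot: [[0.001, 0.998, 0.063], [-0.0, 0.063, -0.998], [-1.0, 0.001, 0.0]]
force: [-4.2, 0.3, 15.5]
opening: 0.45
```

```bash
python3 - <<'E'
from h import *
s=snap("scene","pics/scene7.png"); st=bot.read_state(); print(st["position"],st["force"],st["moment"],st["opening"])
cv2.imwrite("pics/s7.png",cv2.resize(s["frame"][155:225,255:335,::-1],None,fx=8.5,fy=8.5,interpolation=cv2.INTER_CUBIC))
E
```

```text
[0.54080915 0.03254218 0.28563134] [-3.40252927 -0.19599246 15.8254111 ] [0.05748751 0.7208474  0.01573362] 0.453869300971886
```

View pics/s7.png

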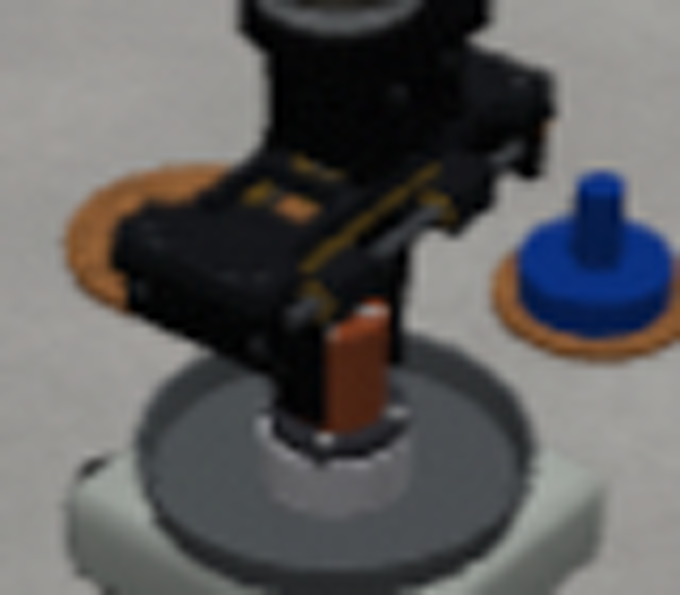

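Emit:
{"fn": "step_arm", "kwargs": {
  "motion": [
    [[0,0,0,0,0,0,20],[0,0,0,0,0,0,20],[0,0,0,0,0,0,20],[0,0,0,0,0,0,20],[0,0,0,0,0,0,20],[0,0,0,0,0,0,20]]
  ]
}}

```text
time_s: 14.55
position: [0.5408, 0.0326, 0.2856]
tcp_rot: [[0.001, 0.998, 0.063], [-0.0, 0.063, -0.998], [-1.0, 0.001, 0.0]]
force: [-3.6, 1.1, 16.3]
opening: 0.453
```

```bash
python3 - <<'E'
from h import *
st=bot.read_state(); print(st["position"],st["force"],st["opening"]); print(bot.hand_in())
E
```

```text
[0.54079528 0.03257705 0.28561673] [-3.56929791  1.07125046 16.27767787] 0.45262441389477076
the job is handed in; nothing more can be done
None
```

The dust cap is on the middle-sized cork and the chuck is pressed fully home. I handed the job in at 14.6 s with the gripper still holding the chuck down; the hand-in reports no verdict.

- **Cap:** I lifted it off the spindle and let it go upright on the cork. Both cameras then showed it well centred and standing on its own.
- **Chuck:** I turned it about 21.7° clockwise so its stem lined up with the socket. It slid in with no contact force until the spring engaged.
- **Seating:** At the end the tool height held steady at 0.2856 m, which puts the flange at about 84.9 mm against the spindle top at 85 mm. The upward force rose about 6 N for each further millimetre commanded, ending at about 16 N (around 19 N above the free-hanging reading). So the flange is against the spindle and not only on the spring. The last scene picture shows the flange down on the spindle.
- **Disagreement between cameras:** They differed by up to about 11 mm in y. I compared both with the gripper's known position and aligned the chuck to the spindle within the scene view, where they agreed to about 1 mm.
- **Not checked directly:** I could not read the pin depth; I inferred it from height and force. I also did not measure the bystanders again, though no move went near any of them.

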